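# Unlock the leaf drilling jig: hold the spring catch, draw the bolt

## Robot

A 6-joint arm with a two-finger parallel gripper is mounted at the origin on the work surface. World frame = base frame: x ahead of the robot, y to its left, z up, the work surface at z = 0. Lengths are in mm, angles in rad, forces in N, time in s.
With the tool pointing down it reaches from about 275 to 750 mm from the base axis. Payload 10.2 kg.
Tool frame: the origin (TCP) lies midway between the tips of the shut fingers; the grasp point (between the pads) lies grasp_offset behind it (grasp_offset is the distance from the TCP to the grasp point, in mm); x points along the fingers, z is the direction in which the jaws open and shut, and the axes are right-handed (so a half turn about x gives the same grasp; the last joint's range is limited). The gripper opens to 85 mm and grips with 20 to 120 N. Pads are 22 mm wide; open, the fingers measure 114 mm over their backs; the gripper's body (76 mm by 85 mm) begins 54 mm behind the grasp point. The pads swing forward as they close: fully open they stand 13 mm farther back than shut.
Start: joints at [1.097, 0.313, 1.498, -0, 1.331, -0.223], TCP at [130.307, 508.578, 210.894] pointing down, gripper open.
Joint ranges: [-2.94, 2.94], [-0.97, 2.17], [0.19, 2.56], [-1.23, 4.37], [0.02, 3.11], [-2.88, 2.88]. Speed limits (rad/s): [2.39, 2.39, 3.01, 3.14, 3.14, 3.14].

## Interface

Orientations are given as a unit quaternion [w, x, y, z].
In Python, from rig import sense, capture, calibration, finish_job, grasp_offset gives the robot as it stands.
- The arm moves only by the shell command python3 -m jog 'ROWS' [FORCE]. ROWS is JSON, a list of rows, each an object with "linear": the shift along the tool's x, y, z scaled (see below), a list of three; "rotation": the turn, a rotation vector about the tool's x, y, z scaled (see below), a list of three; "grip": the finger opening in mm, from 0 to 85.4. A call has 1 to 20 rows; each row is the pose to reach, as a shift and turn from the pose measured when the call began, along the tool's axes at that moment; what a row does not reach only later rows make up. The controller multiplies each number of a shift by 0.3 m and each number of a turn by 0.5 rad. A row lasts 1/12 s, in which the tool goes at most 41.7 mm and 7.16 degrees, less where a joint would pass 70% of its speed; a pose out of reach is approached as far as the arm can. A call with a number of a shift or a turn outside -1 to 1 is refused whole. A call with a gripper value outside its range is refused whole. The fingers move at their own pace and stop on an object; FORCE is the grip in N (left out, the last holds). Time passes only in rows, so rows that repeat a pose let the fingers close. It gives the time, the measured TCP pose, the force and the opening at its end, in the units of the state.
- sense(): the state, without advancing time (a new reading comes with each control period).
- capture(name): name is "side" or "top"; returns (picture, depth): 480x640x3 uint8, red, green, blue; 480x640 float32, mm along the optical axis (not along the pixel's ray), 0 where there is no reading.
- calibration(name): a dict with "intrinsics" (3x3 intrinsics, pixels), "dist" ([k1, k2, p1, p2, k3] as OpenCV has them; the pictures are not rectified), "world_from_camera" (4x4, takes a point from camera to world coordinates). Camera axes: x right, y up, looking along -z (the intrinsics and any distortion apply to the point x, -y, -z); pixel columns grow to the right and rows downward; lengths in mm; the calibration is good to about 2 mm. A picture is of the moment at which its call begins. calibration takes no time and is no camera call.
- finish_job(): hands the job in, once; it reports no verdict.
The state is a dict: "time_s": time; "joints": joint angles; "dq": joint speeds; "tau": joint torques, N m; "eef_pos": TCP position; "ee_rot": TCP orientation; "force": force on the tool from outside, world axes, zero at the start; "wrist_torque": the same for the moment, N m; "grip_width": opening from 0.0 (shut) to 1.0 (fully open).
Only numpy, scipy, OpenCV 4.12 (cv2) and the standard library are available. Lean on these libraries where they do the work, as an engineer would, in place of code of your own. Each camera call takes 0.05 s, during which the arm holds its last target.

## Task

The slat is drilled, so unlock the leaf jig: press its spring catch down with one fingertip and keep it down while the other fingertip pushes the bolt by its upright tab all the way back, off the leaf's nose. Then let go, so that the catch springs up behind the bolt and the leaf is left lifted a little by its own spring. Touch and push only: pick nothing up, and do not shift the loose things lying around.

Things in the scene. Friction and masses are not known exactly. Their poses are not given: they have to be found in the camera images.
- jig: Leaf drilling jig fixed on the bench: dark steel base plate 18 thick, x -112 to 222, y -125 to 100 (mm, jig frame: x from catch past bolt to leaf, y the way the bolt is drawn to unlock, z above the bench; so in all entries). Bolt and catch at the robot's end, closed leaf behind. Origin: on the bench below the tab's pushing face (middle of its width) when the bolt is fully locked.
- bolt: Steel slide bolt: bar along y, x -10 to 10, top at z 50, in two guide staples (y -38 to -28 and 47 to 57, tops z 54). Upright flat tab on it: x -12 to 12, y 0 to 6 when locked, z 50 to 84; its ear (x -22 to -12, z 58 to 66) points to the catch. Push the tab's -y face towards +y; the space before that face is free for 25 mm. Origin: foot of that face, z 50, moves along.
- bolt_tab (a point): Middle of the top edge of the tab's -y (pushing) face, z 84; moves with the bolt.
- bolt_travel (a joint): Bolt travel in m: 0 locked (starts 0 to 0.0015), 0.032 fully drawn, at its stop. Slides stiffly (about 2 N) and stays where it is left. The catch's tongue stops it after some 2 mm unless the catch is down. The leaf comes free at about 0.021; the catch can spring up behind the ear from 0.027.
- catch: Spring catch of 4 mm sheet steel, top at z 66 at rest: press plate (x -92 to -44, y -32 to 48) hinged along its robot-side edge (hinge along y at x -96, z 62), with a tongue (x -44 to -13, y 8 to 27) standing in the way of the bolt's ear. Pressed down anywhere along y it drops the tongue below the ear; a finger may slide along it while pressing. Origin: on the hinge.
- catch_pad (a point): Point on top of the press plate, x -64, y 8, z 66: 64 mm from the bolt's middle line, measured across the bolt; a good line to press on. Moves with the catch.
- catch_press (a joint): Catch angle in rad: 0 up (at rest), 0.24 fully down, at its stop. The ear is clear from about 0.13 (plate about 4 mm lower at catch_pad; fully down about 8 mm). At catch_pad it takes some 4 N to start and 6 N to push fully down. It springs up when let go, unless the ear is still over the tongue.
- leaf_nose (a point): Top of the nose of the jig's hinged aluminium leaf: plate x 20 to 198, y -105 to -5, z 32 to 44, with four drill bushes (tops z 50) and a nose (x -10 to 20, y -68 to -42, top z 40) under the bolt's end. A plywood slat lies under it. The point: x 5, y -55; z 40 closed. Once the bolt is off the nose, its own spring lifts it to z 54. Needs no touch.
- caster1: A luggage caster: black 64 x 44 mm foot plate flat down, 46 mm wheel standing up on it, 73 mm tall. Loose; stands beside the jig. Origin: middle of its underside.
- caster2: A second luggage caster like caster1, loose on the bench on the jig's other side. Origin: middle of its underside.
- caster3: A third luggage caster like caster1, loose on the bench beside caster1. Origin: middle of its underside.
- rivet_tin: Open round tin of rivets, 60 mm across, 42 mm tall, loose beside the catch. Origin: middle of its underside.
- screwdriver: Screwdriver, 200 mm, lying loose on the bench. Origin: middle of its underside.
- rivet_gun: Orange air rivet gun with a pistol grip lying on its side, 48 mm high, loose on the bench. Origin: under its barrel.
- slats: Stack of plywood stiffener slats, 300 x 90 x 43 mm, loose on the bench. Origin: middle of its underside.

How it is judged (in metres and radians):
On the way, in this order (a step that is already met when the one before it is completed fails the run):
1. a fingertip presses the catch down (value of joint catch_press above 0.11 rad and contact force between the fingers and catch above 0.3 N).
2. with the catch still held down, a fingertip pushes the bolt along (all of step 1 and value of joint bolt_travel above 0.012 m and contact force between the fingers and bolt above 0.2 N).
3. the bolt is all the way back with the catch still held down (value of joint catch_press above 0.08 rad and contact force between the fingers and catch above 0.3 N and value of joint bolt_travel above 0.027 m).
At the end, for the whole second after the job is handed in: The bolt stands drawn by more than 27 of its 32 mm, the catch is up again behind it (angle below 0.04 rad), the leaf has lifted (its nose above 49 mm; 40 when closed), the bolt is at rest, and every loose thing is within 25 mm of where it stood (value of joint bolt_travel above 0.027 m and value of joint catch_press below 0.04 rad and height (world z) of leaf_nose above 0.049 m and linear speed of bolt below 0.01 m/s and distance of each of caster1, caster2, caster3, rivet_tin, screwdriver, rivet_gun, slats from where it was at the start of the episode below 0.025 m); the robot touches nothing.
It fails at once if a loose thing is shifted by more than 25 mm or picked up (distance of any of caster1, caster2, caster3, rivet_tin, screwdriver, rivet_gun, slats from where it was at the start of the episode above 0.025 m).
It also fails if it takes over 38 s, if anything falls off the work surface, if the arm or the gripper's body presses on something with over 40 N, if the wrist force passes 120 N, or if a joint passes its speed limit or range.

## Working session

There is one attempt and no reset: what is moved stays moved. The work goes in short steps, Python scripts to look and compute and a shell command to move; the robot and the scene stay as the last step left them, time stands still between calls to the robot, and variables do not carry over. Pictures are saved under pics/ and viewed, and the job is handed in when it is done.

```bash
mkdir -p pics; ls; python3 - <<'E'
from rig import *
import cv2, json, numpy as np
print(sense()); print(grasp_offset if not callable(grasp_offset) else grasp_offset())
for n in("side","top"):
    p,d=capture(n); np.savez(f"pics/{n}0.npz",p=p,d=d); cv2.imwrite(f"pics/{n}0.png",p[:,:,::-1]); c=calibration(n); print(n,c)
E
```

```text
pics
{'time_s': 0.0, 'joints': array([ 1.09658952e+00,  3.13406353e-01,  1.49846966e+00, -1.62560605e-05,
        1.33099569e+00, -2.23398157e-01]), 'dq': array([ 0.00048554,  0.0009673 ,  0.00108889, -0.00064907, -0.00030523,
       -0.00258401]), 'tau': array([ 2.90643235e-03, -4.12280738e+01, -2.59738648e+01, -1.86766511e-05,
        4.23581965e-03, -1.39988714e-05]), 'eef_pos': array([130.17499524, 508.29998329, 210.34516357]), 'ee_rot': array([ 0.55820315, -0.43373291,  0.55901802,  0.43334035]), 'force': array([-0.59692047,  0.37946568, -0.02419049]), 'wrist_torque': array([ 0.00965192, -0.03817443, -0.01972304]), 'grip_width': 0.9999496000515312}
18.700000000000003
side {'intrinsics': array([[488.05309429,   0.        , 320.27311033],
       [  0.        , 488.05309429, 241.75110195],
       [  0.        ,   0.        ,   1.        ]]), 'dist': array([0.01088355, 0.        , 0.        , 0.        , 0.        ]), 'world_from_camera': array([[-9.99569919e-01, -7.84698998e-03, -2.82560043e-02,
         4.88287069e+02],
       [-1.96124126e-02, -5.37464584e-01,  8.43058227e-01,
         1.26030710e+03],
       [-2.18020711e-02,  8.43249812e-01,  5.37079532e-01,
         8.62140003e+02],
       [ 0.00000000e+00,  0.00000000e+00,  0.00000000e+00,
         1.00000000e+00]])}
top {'intrinsics': array([[619.63084738,   0.        , 322.28567232],
       [  0.        , 619.63084738, 231.29789931],
       [  0.        ,   0.        ,   1.        ]]), 'dist': array([-0.02514753,  0.        ,  0.        ,  0.        ,  0.        ]), 'world_from_camera': array([[ 7.07247363e-03,  9.86134909e-01, -1.65794816e-01,
         2.74747618e+02],
       [-9.99864713e-01,  9.43606972e-03,  1.34728033e-02,
         7.08658737e+01],
       [ 1.48504531e-02,  1.65677100e-01,  9.86068234e-01,
         1.62064603e+03],
       [ 0.00000000e+00,  0.00000000e+00,  0.00000000e+00,
         1.00000000e+00]])}
```

View pics/top0.png

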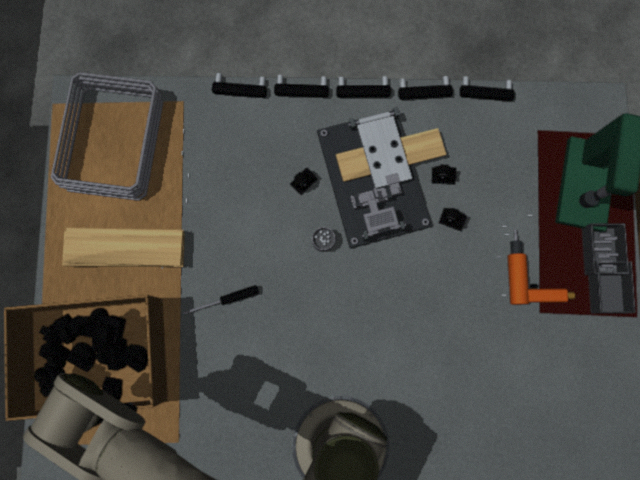

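View pics/side0.png

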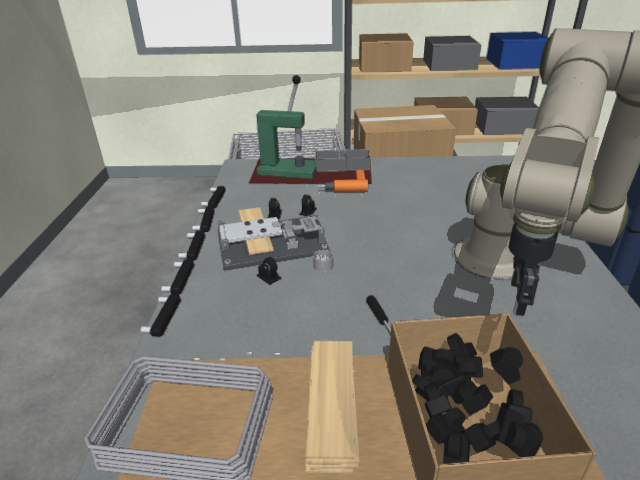

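```bash
python3 - <<'E'
import numpy as np, cv2
p=np.load("pics/top0.npz")["p"][:,:,::-1]
c=p[100:255,280:475]; cv2.imwrite("pics/topz.png",cv2.resize(c,None,fx=3.8,fy=3.8,interpolation=cv2.INTER_CUBIC))
p=np.load("pics/side0.npz")["p"][:,:,::-1]
c=p[185:290,205:345]; cv2.imwrite("pics/sidez.png",cv2.resize(c,None,fx=5.5,fy=5.5,interpolation=cv2.INTER_CUBIC))
E
```

```text
(no output)
```

View pics/topz.png

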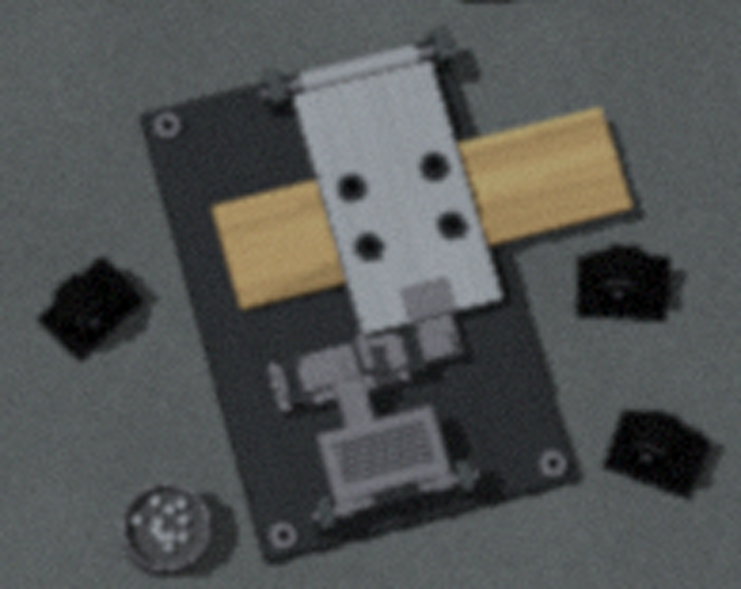

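View pics/sidez.png

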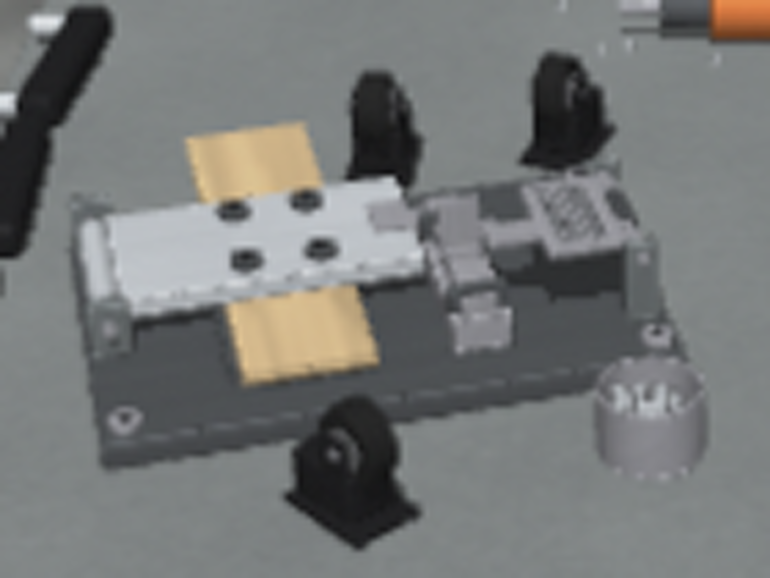

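```bash
cat > h.py <<'E'
import numpy as np, cv2
from rig import calibration
F=np.diag([1,-1,-1.])
def ray(n,uv):
    c=calibration(n); K=c["intrinsics"]; d=np.array(c["dist"]); T=np.array(c["world_from_camera"])
    q=cv2.undistortPoints(np.array(uv,float).reshape(-1,1,2),K,d)[:,0]
    v=np.c_[q[:,0],-q[:,1],-np.ones(len(q))]
    return T[:3,3],v@T[:3,:3].T
def onz(n,uv,z):
    o,v=ray(n,uv); s=(np.array(z)-o[2])/v[:,2]; return o+v*s[:,None]
def proj(n,P):
    c=calibration(n); T=np.array(c["world_from_camera"]); q=(np.array(P,float)-T[:3,3])@T[:3,:3]
    q=q*[1,-1,-1]
    return cv2.projectPoints(q,np.zeros(3),np.zeros(3),c["intrinsics"],np.array(c["dist"]))[0][:,0]
def fit(A,B):
    a=A[:,:2]-A[:,:2].mean(0); b=B[:,:2]-B[:,:2].mean(0)
    th=np.arctan2((a[:,0]*b[:,1]-a[:,1]*b[:,0]).sum(),(a*b).sum())
    R=np.array([[np.cos(th),-np.sin(th)],[np.sin(th),np.cos(th)]])
    return th,R,B[:,:2].mean(0)-R@A[:,:2].mean(0)
E
python3 - <<'E'
from h import *
J=np.array([(-112,100,18),(-112,-125,18),(222,100,18),(-44,48,66),(-44,-32,66),(20,-5,44),(20,-105,44)],float)
U=np.array([(268,563),(580,482),(143,117),(320,437),(435,406),(362,333),(502,298)],float)
uv=(U+.5)/3.8-.5+[280,100]
W=onz("top",uv,J[:,2])
th,R,t=fit(J,W); print(th,t); print(np.round((W[:,:2]-t)@R-J[:,:2],1))
d=np.load("pics/top0.npz")["d"]; 
# depth check of heights
o,v=ray("top",uv)
def draw(n,off,s,f,shape,th,t):
    img=cv2.imread(f); R=np.array([[np.cos(th),-np.sin(th)],[np.sin(th),np.cos(th)]])
    def rect(x0,x1,y0,y1,z,col):
        P=np.array([(x0,y0,z),(x1,y0,z),(x1,y1,z),(x0,y1,z)],float); P[:,:2]=P[:,:2]@R.T+t
        q=(proj(n,P)-off+.5)*s-.5
        cv2.polylines(img,[np.round(q).astype(int)],True,col,1)
    rect(-112,222,-125,100,18,(0,255,0)); rect(-92,-44,-32,48,66,(0,0,255)); rect(20,198,-105,-5,44,(255,255,0)); rect(-12,12,0,6,84,(0,255,255)); rect(-10,10,47,57,54,(255,0,255)); rect(-10,10,-38,-28,54,(255,0,255)); rect(-44,-13,8,27,66,(0,0,255))
    cv2.imwrite(f.replace(".png","o.png"),img)
draw("top",np.array([280,100]),3.8,"pics/topz.png",0,th,t)
draw("side",np.array([205,185]),5.5,"pics/sidez.png",0,th,t)
E
```

```text
0.2739037694743206 [635.55969717 -90.21208461]
[[ 0.5 -0.1]
 [-1.6  0.5]
 [-2.5 -1. ]
 [ 0.  -0.5]
 [ 0.3 -1.5]
 [ 2.3  1.6]
 [ 1.   1.1]]
```

View pics/topzo.png

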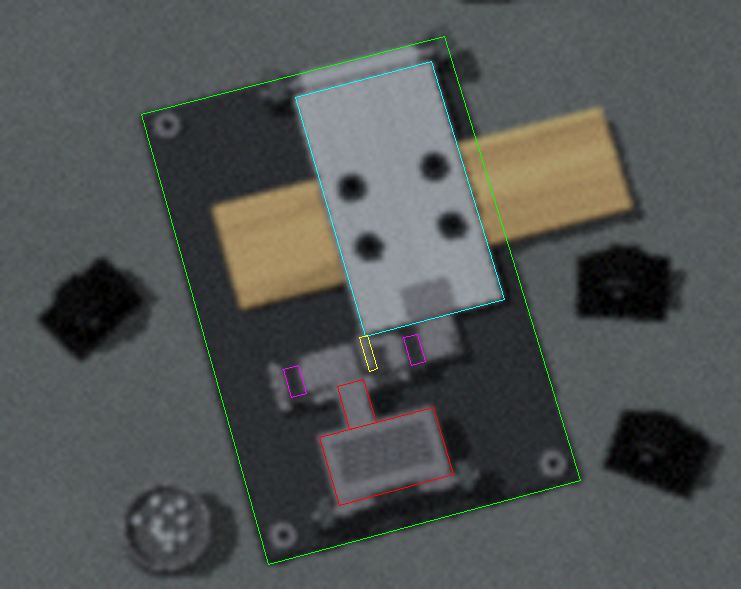

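View pics/sidezo.png

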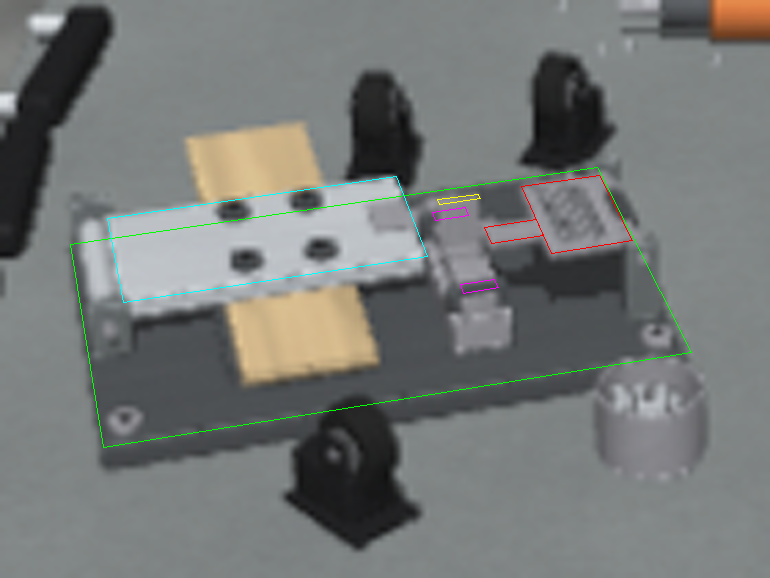

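```bash
cat >> h.py <<'E'
from scipy.spatial.transform import Rotation as Ro
TH=0.2739; T0=np.array([635.6,-90.2])
def j2w(x,y): c,s=np.cos(TH),np.sin(TH); return np.array([T0[0]+c*x-s*y,T0[1]+s*x+c*y])
def state():
    from rig import sense
    s=sense(); q=s["ee_rot"]; R=Ro.from_quat([q[1],q[2],q[3],q[0]]).as_matrix(); p=np.array(s["eef_pos"])
    c,sn=np.cos(TH),np.sin(TH); d=p[:2]-T0
    print("t",round(s["time_s"],2),"p",p.round(1),"jig",np.round([c*d[0]+sn*d[1],-sn*d[0]+c*d[1]],1),"F",np.round(s["force"],1),"M",np.round(s["wrist_torque"],2),"g",round(s["grip_width"]*85.4,1),"j",np.round(s["joints"],3))
    print("xaxis",R[:,0].round(4),"zyaw-TH",round(np.arctan2(R[1,2],R[0,2])-TH,4))
    return p,R,s
def rows(p,R,target):
    print("linear",np.round(R.T@(np.array(target)-p)/300,4))
    z=np.array([np.cos(TH),np.sin(TH),0]); 
    for sg in(1,-1):
        G=np.c_[[0,0,-1],np.cross(sg*z,[0,0,-1]),sg*z]
        print(sg,"rot",np.round(Ro.from_matrix(R.T@G).as_rotvec()/.5,4))
E
python3 - <<'E'
from h import *
p,R,s=state(); x,y=j2w(-30,-17); print(R.round(3),x,y)
rows(p,R,[x,y,150])
E
```

```text
t 0.1 p [130.2 508.3 210.4] jig [-324.7  712.9] F [-0.4 -0.3 -0.8] M [ 0.02 -0.04  0.02] g 85.5 j [ 1.097  0.313  1.498 -0.     1.331 -0.223]
xaxis [-5.0e-04 -1.1e-03 -1.0e+00] zyaw-TH 1.0461
[[-0.001 -0.969  0.248]
 [-0.001  0.248  0.969]
 [-1.     0.    -0.001]] 611.3165982798838 -114.68093954282512
linear [ 0.2027 -2.069  -1.6136]
1 rot [ 2.0923e+00 -2.3000e-03  8.0000e-04]
-1 rot [-4.1909e+00 -9.0000e-04 -2.7000e-03]
```

```bash
python3 -m jog '[{"linear":[0,-0.1,-0.08],"rotation":[0.1,0,0],"grip":50},{"linear":[0,-0.2,-0.16],"rotation":[0.2,0,0],"grip":50},{"linear":[0,-0.3,-0.24],"rotation":[0.3,0,0],"grip":50},{"linear":[0,-0.4,-0.32],"rotation":[0.4,0,0],"grip":50},{"linear":[0,-0.5,-0.4],"rotation":[0.5,0,0],"grip":50},{"linear":[0,-0.6,-0.48],"rotation":[0.6,0,0],"grip":50},{"linear":[0,-0.7,-0.55],"rotation":[0.7,0,0],"grip":50},{"linear":[0,-0.7,-0.55],"rotation":[0.7,0,0],"grip":50}]'; python3 - <<'E'
from h import *
p,R,s=state(); x,y=j2w(-30,-17)
rows(p,R,[x,y,150])
E
```

```text
time_s: 0.77
eef_pos: [295.7, 292.7, 210.4]
ee_rot: [0.627, -0.328, 0.627, 0.326]
force: [-1.5, 1.1, 0.5]
grip_width: 0.586
t 0.77 p [295.7 292.7 210.4] jig [-223.6  460.5] F [-1.5  1.1  0.5] M [-0.03 -0.01  0.01] g 50.1 j [ 0.498  0.071  1.795 -0.002  1.276 -0.463]
xaxis [ 1.0e-04 -2.2e-03 -1.0e+00] zyaw-TH 0.6877
linear [ 0.2045 -1.6394 -0.5113]
1 rot [ 1.3754 -0.0024  0.0039]
-1 rot [-4.9077e+00 -4.9000e-03 -3.1000e-03]
```

```bash
python3 -m jog '[{"linear":[0,-0.11,-0.04],"rotation":[0.1,0,0],"grip":50},{"linear":[0,-0.22,-0.08],"rotation":[0.2,0,0],"grip":50},{"linear":[0,-0.33,-0.11],"rotation":[0.3,0,0],"grip":50},{"linear":[0,-0.44,-0.14],"rotation":[0.4,0,0],"grip":50},{"linear":[0,-0.55,-0.18],"rotation":[0.5,0,0],"grip":50},{"linear":[0,-0.66,-0.22],"rotation":[0.6,0,0],"grip":50},{"linear":[0,-0.77,-0.25],"rotation":[0.7,0,0],"grip":50},{"linear":[0,-0.88,-0.28],"rotation":[0.8,0,0],"grip":50},{"linear":[0,-0.88,-0.28],"rotation":[0.8,0,0],"grip":50}]'; python3 - <<'E'
from h import *
p,R,s=state(); x,y=j2w(-30,-17)
rows(p,R,[x,y,150])
E
```

```text
time_s: 1.52
eef_pos: [466.7, 69.1, 210.3]
ee_rot: [0.68, -0.195, 0.68, 0.193]
force: [0.5, 0.6, -0.8]
grip_width: 0.59
t 1.52 p [466.7  69.1 210.3] jig [-119.5  199. ] F [ 0.5  0.6 -0.8] M [ 0.    0.03 -0.  ] g 50.4 j [-0.1    0.196  1.651 -0.003  1.294 -0.654]
xaxis [ 3.0e-04 -3.2e-03 -1.0e+00] zyaw-TH 0.2812
linear [ 0.2032 -0.774   0.087 ]
1 rot [ 0.5625 -0.0021  0.0061]
-1 rot [-5.7207e+00 -8.7000e-03 -3.0000e-03]
```

```bash
python3 -m jog '[{"linear":[0,-0.11,0.012],"rotation":[0.1,0,0.001],"grip":50},{"linear":[0,-0.22,0.024],"rotation":[0.2,0,0.002],"grip":50},{"linear":[0,-0.33,0.036],"rotation":[0.3,0,0.004],"grip":50},{"linear":[0,-0.44,0.05],"rotation":[0.4,0,0.006],"grip":50},{"linear":[0,-0.55,0.06],"rotation":[0.5,0,0.006],"grip":50},{"linear":[0,-0.66,0.075],"rotation":[0.56,0,0.006],"grip":50},{"linear":[0.06,-0.774,0.087],"rotation":[0.5625,-0.002,0.006],"grip":50},{"linear":[0.15,-0.774,0.087],"rotation":[0.5625,-0.002,0.006],"grip":50},{"linear":[0.2,-0.774,0.087],"rotation":[0.5625,-0.002,0.006],"grip":50},{"linear":[0.2,-0.774,0.087],"rotation":[0.5625,-0.002,0.006],"grip":50}]'; python3 - <<'E'
from h import *
p,R,s=state(); x,y=j2w(-30,-17)
rows(p,R,[x,y,90])
from rig import capture
for n in("top","side"):
    P,d=capture(n); np.savez(f"pics/{n}1.npz",p=P,d=d)
    u,v=proj(n,[[x,y,110]])[0].astype(int); print(n,u,v)
    a=P[max(v-60,0):v+60,u-75:u+75,::-1]; cv2.imwrite(f"pics/{n}1.png",cv2.resize(a,None,fx=5,fy=5,interpolation=cv2.INTER_CUBIC))
E
```

```text
time_s: 2.35
eef_pos: [609.7, -114.0, 146.6]
ee_rot: [0.698, -0.095, 0.703, 0.098]
force: [-0.4, -0.6, -1.0]
grip_width: 0.584
t 2.35 p [ 609.7 -114.   146.6] jig [-31.4 -15.9] F [-0.4 -0.6 -1. ] M [0.06 0.02 0.07] g 49.9 j [-0.373  0.578  1.271  0.     1.301 -0.647]
xaxis [-0.0072  0.0028 -1.    ] zyaw-TH -0.0
linear [ 0.1888 -0.0046  0.0057]
1 rot [-0.0001 -0.0123 -0.0093]
-1 rot [ 6.283  -0.0147  0.0193]
top 388 199
side 295 209
```

View pics/side1.png

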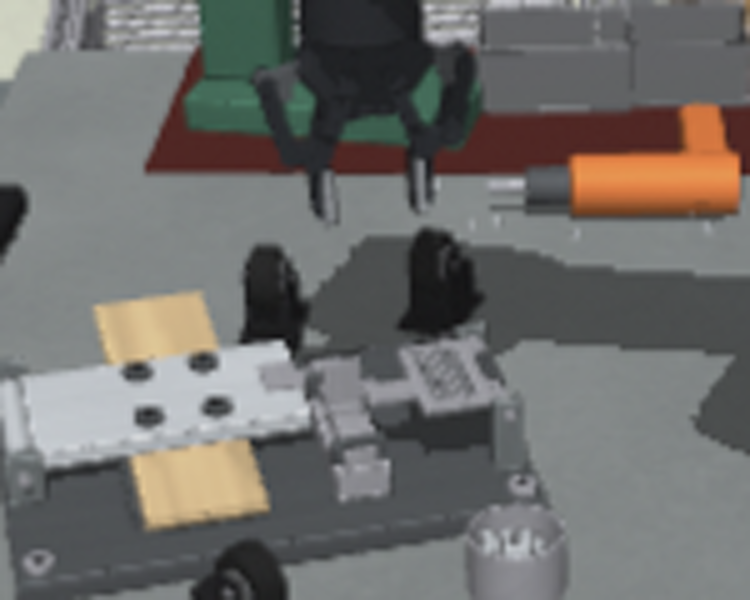

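View pics/top1.png

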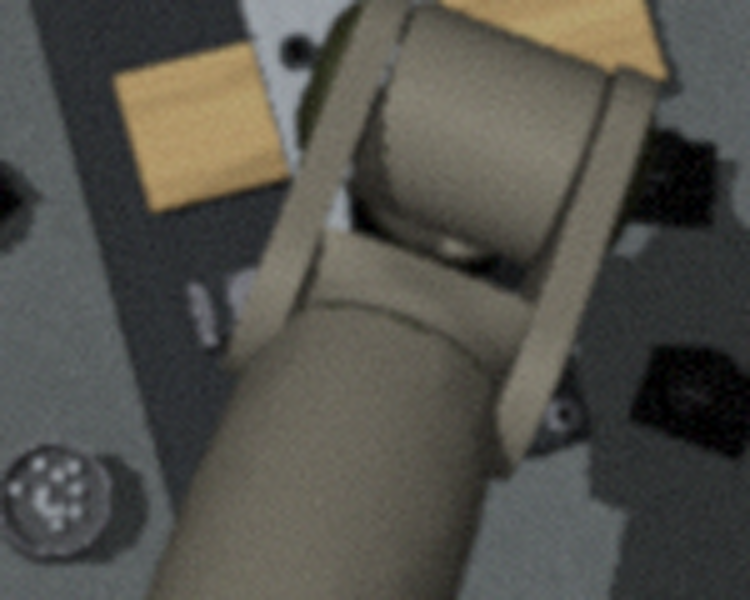

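```bash
python3 - <<'E'
from h import *
n=np.array([-np.sin(TH),np.cos(TH),0])
for U in [(320,224),(338,222),(312,220),(412,212),(430,210)]:
    uv=(np.array(U)+.5)/5-.5+[295-75,209-60]-[.7,.8]
    o,v=ray("side",[uv]); v=v[0]
    for yj in(-5,-27):
        a=np.r_[j2w(0,yj),0]; P=o+v*(n@(a-o))/(n@v)
        c,s=np.cos(TH),np.sin(TH); d=P[:2]-T0
        print(U,yj,np.round([c*d[0]+s*d[1],-s*d[0]+c*d[1],P[2]],1))
E
```

```text
(320, 224) -5 [  8.8  -5.  181.6]
(320, 224) -27 [  5.2 -27.  170.5]
(338, 222) -5 [ -2.6  -5.  181.3]
(338, 222) -27 [ -6.3 -27.  170.2]
(312, 220) -5 [ 13.6  -5.  185.1]
(312, 220) -27 [ 10.1 -27.  174. ]
(412, 212) -5 [-49.6  -5.  181.4]
(412, 212) -27 [-54.1 -27.  170.2]
(430, 210) -5 [-61.1  -5.  181.1]
(430, 210) -27 [-65.8 -27.  169.9]
```

```bash
python3 - <<'E'
from h import *
q=proj("side",[[609.7,-114,146.6],[609.7,-114,110],[*j2w(-1,-16),150],[*j2w(-60,-16),150],[*j2w(0,0),84]])
print(q, (q-[220,149]+.5)*5)
d=np.load("pics/side1.npz")["d"]; dt=np.load("pics/side0.npz")["d"]
np.set_printoptions(linewidth=200)
print(d[176:197,279:292].round(0).astype(int))
T=np.array(calibration("side")["world_from_camera"])
def pt(d,u,v):
    o,r=ray("side",[(u,v)]); return o+r[0]*d[v,u]
for u,v in[(285,190),(284,188),(285,186),(304,188),(304,186)]: print(u,v,pt(d,u,v).round(1))
E
```

```text
[[295.39766111 199.35620381]
 [295.95949197 209.50913015]
 [285.91515161 199.68773089]
 [304.15245155 197.16981242]
 [287.81060163 220.31933859]] [[379.48830555 254.28101904]
 [382.29745983 305.04565075]
 [332.07575807 255.93865446]
 [423.26225774 243.34906211]
 [341.55300816 359.09669294]]
[[2033 2033 2030 1506 1508 1482 1478 1482 1482 2025 2020 2023 2029]
 [1490 1496 1501 1504 1487 1487 1490 1486 1482 2033 2025 2016 2035]
 [1484 1480 1496 1491 1485 1484 1485 1490 2012 2026 2024 2014 2017]
 [1480 1489 1491 1491 1486 1487 1490 1495 2012 2003 2002 2008 2004]
 [1483 1488 1493 1487 1489 1490 1489 1490 2002 1997 2008 2016 2004]
 [1485 1490 1495 1490 1484 1490 1493 1986 1988 1994 1990 1975 1992]
 [1988 1984 1500 1489 1490 1494 1496 1506 1986 1981 1985 1988 1978]
 [1984 1980 1987 1502 1498 1501 1501 1494 1988 1983 1976 1979 1984]
 [1977 1984 1978 1505 1509 1495 1499 1497 1965 1976 1970 1977 1969]
 [1967 1975 1974 1499 1509 1497 1499 1503 1974 1956 1973 1969 1959]
 [1963 1957 1960 1510 1504 1505 1506 1506 1953 1955 1958 1966 1967]
 [1955 1950 1958 1507 1502 1504 1502 1504 1951 1950 1947 1947 1951]
 [1946 1944 1945 1511 1502 1505 1509 1511 1949 1942 1934 1939 1937]
 [1940 1942 1931 1515 1505 1507 1504 1510 1940 1927 1922 1936 1937]
 [1932 1927 1927 1923 1520 1507 1512 1512 1934 1932 1930 1930 1927]
 [1922 1925 1919 1923 1516 1515 1509 1513 1509 1921 1929 1923 1916]
 [1908 1923 1919 1906 1903 1914 1513 1513 1514 1914 1913 1916 1916]
 [1899 1900 1907 1911 1912 1906 1523 1514 1525 1902 1911 1899 1898]
 [1910 1905 1906 1903 1899 1898 1905 1903 1899 1901 1901 1889 1903]
 [1894 1903 1893 1885 1887 1893 1892 1900 1895 1891 1890 1884 1901]
 [1880 1885 1882 1889 1886 1884 1890 1886 1876 1885 1881 1874 1885]]
285 190 [638.9 -98.  187.8]
284 188 [641.2 -94.9 196.2]
285 186 [638.2 -99.3 200.9]
304 188 [ 580.5 -108.6  188.7]
304 186 [ 580.5 -113.8  193.1]
```

```bash
python3 - <<'E'
from h import *
d=np.load("pics/side0.npz")["d"]; np.set_printoptions(linewidth=220)
print(d[296:318,512:538].round(0).astype(int))
print(proj("side",[[130.2,508.3,210.4]]))
p,R,s=state(); x,y=j2w(-30,-17)
from rig import capture
P,d=capture("side"); np.savez("pics/side2.npz",p=P,d=d)
print(d[186:206,281:290].round(0).astype(int))
state()
E
```

```text
[[1349 1343 1345 1345  889  889  878  870  866  865  881  878  879  879  879  879  879  886  870  864  859  857  859 1343 1347 1344]
 [1342 1341 1340 1345  891  887  875  863  866  867  873  872  874  873  875  874  872  877  868  859  859  858 1335 1337 1345 1334]
 [1337 1340 1337 1337  898  872  877  867  867  864  871  871  871  869  869  870  871  869  867  862  861  862 1333 1335 1336 1333]
 [1340 1335 1335 1340  895  873  875  870  867  866  869  867  873  867  869  868  867  869  866  861  862  861 1329 1332 1336 1328]
 [1330 1324 1334 1334  902  875  871  871  868  868  868  870  865  864  867  867  868  869  867  861  861  862 1331 1336 1324 1327]
 [1329 1326 1329  908  903  897  870  870  869  868  869  867  868  863  865  871  870  866  861  864  865  869 1323 1322 1328 1326]
 [1329 1320 1318  907  903  903  871  871  870  869  869  868  867  869  867  867  866  867  867  865  866  865 1323 1324 1318 1322]
 [1323 1324 1320  905  899  903  897  893  873  869  869  870  868  868  867  868  866  867  867  865  864 1321 1312 1319 1316 1318]
 [1317 1317 1316  907  903  904  897
[... 2498 characters left out ...]
 1880 1897 1890 1890 1894]
 [1891 1885 1881 1885 1890 1882 1881 1888 1891]
 [1879 1875 1877 1883 1877 1885 1873 1876 1879]
 [1874 1873 1879 1874 1864 1872 1876 1866 1863]
 [1860 1854 1865 1860 1864 1858 1862 1860 1863]
 [1859 1857 1861 1857 1860 1859 1859 1848 1848]
 [1851 1845 1854 1846 1858 1849 1859 1839 1856]
 [1838 1841 1840 1846 1843 1842 1843 1844 1835]
 [1835 1842 1828 1836 1834 1832 1837 1829 1833]
 [1828 1831 1825 1827 1824 1827 1832 1823 1830]
 [1820 1828 1815 1823 1822 1814 1825 1825 1823]]
t 2.5 p [ 611.8 -114.3  152.3] jig [-29.5 -16.8] F [-0.5 -0.  -0. ] M [-0.02 -0.02 -0.01] g 49.8 j [-0.373  0.572  1.265 -0.     1.303 -0.647]
xaxis [ 1.5e-03 -6.0e-04 -1.0e+00] zyaw-TH 0.0007
```

```bash
python3 -m jog '[{"linear":[0.05,0,0],"rotation":[0,0,0],"grip":50},{"linear":[0.12,0,0],"rotation":[0,0,0],"grip":50},{"linear":[0.19,0,0],"rotation":[0,0,0],"grip":50},{"linear":[0.23,0,0],"rotation":[0,0,0],"grip":50},{"linear":[0.23,0,0],"rotation":[0,0,0],"grip":50},{"linear":[0.23,0,0],"rotation":[0,0,0],"grip":50},{"linear":[0.23,0,0],"rotation":[0,0,0],"grip":50}]'; python3 - <<'E'
from h import *
p,R,s=state(); 
from rig import capture
n="side"; P,d=capture(n); np.savez(f"pics/{n}3.npz",p=P,d=d)
u,v=287,215
a=P[v-40:v+40,u-50:u+50,::-1]; cv2.imwrite(f"pics/{n}3.png",cv2.resize(a,None,fx=8,fy=7.5,interpolation=cv2.INTER_CUBIC))
p,R,s=state();x,y=j2w(-30,-17)
rows(p,R,[x,y,60])
E
```

```text
time_s: 3.08
eef_pos: [612.7, -114.6, 85.1]
ee_rot: [0.702, -0.098, 0.699, 0.096]
force: [0.1, -0.1, 0.3]
grip_width: 0.582
t 3.08 p [ 612.7 -114.6   85.1] jig [-28.6 -17.3] F [ 0.1 -0.1  0.3] M [0.02 0.01 0.03] g 49.7 j [-0.372  0.638  1.339 -0.     1.16  -0.647]
xaxis [ 0.0041 -0.0017 -1.    ] zyaw-TH 0.0009
t 3.13 p [ 612.7 -114.6   85. ] jig [-28.6 -17.3] F [ 0.2 -0.2  0.3] M [-0.01  0.02 -0.01] g 50.1 j [-0.373  0.638  1.339  0.     1.16  -0.647]
xaxis [ 0.0042 -0.0016 -1.    ] zyaw-TH 0.0008
linear [ 0.0835  0.0012 -0.0048]
1 rot [0.0017 0.0072 0.0054]
-1 rot [-6.2815 -0.0085  0.0113]
```

View pics/side3.png

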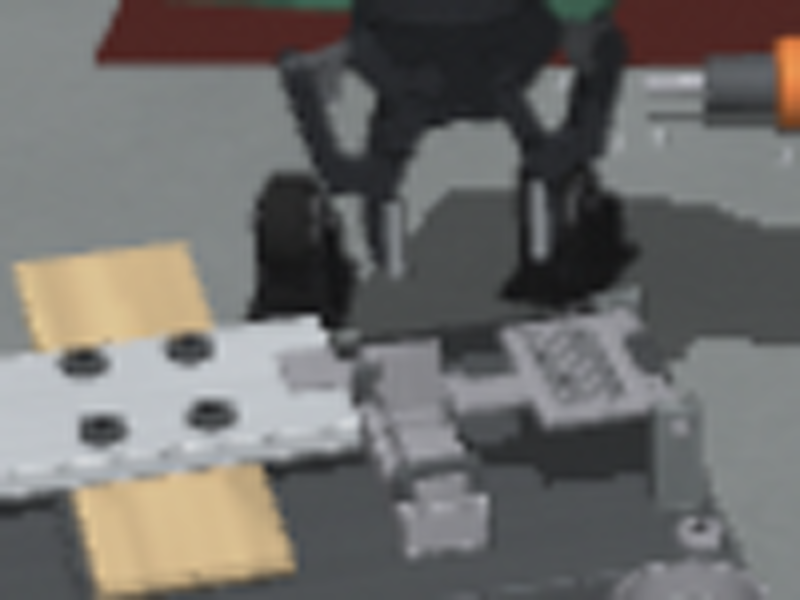

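```bash
python3 -m jog '[{"linear":[0.03,0.001,-0.005],"rotation":[0,0.007,0.005],"grip":50},{"linear":[0.06,0.001,-0.005],"rotation":[0,0.007,0.005],"grip":50},{"linear":[0.08,0.001,-0.005],"rotation":[0,0.007,0.005],"grip":50},{"linear":[0.08,0.001,-0.005],"rotation":[0,0.007,0.005],"grip":50},{"linear":[0.08,0.001,-0.005],"rotation":[0,0.007,0.005],"grip":50},{"linear":[0.08,0.001,-0.005],"rotation":[0,0.007,0.005],"grip":50}]'; python3 - <<'E'
from h import *
from rig import capture
p,R,s=state()
n="side"; P,d=capture(n); np.savez(f"pics/{n}4.npz",p=P,d=d)
u,v=287,215
a=P[v-40:v+40,u-50:u+50,::-1]; cv2.imwrite(f"pics/{n}4.png",cv2.resize(a,None,fx=8,fy=7.5,interpolation=cv2.INTER_CUBIC))
p,R,s=state();x,y=j2w(-30,-17)
rows(p,R,[x,y,50])
E
```

```text
time_s: 3.63
eef_pos: [611.4, -114.8, 61.2]
ee_rot: [0.701, -0.097, 0.7, 0.097]
force: [-0.7, -0.3, 0.7]
grip_width: 0.587
t 3.63 p [ 611.4 -114.8   61.2] jig [-29.9 -17.1] F [-0.7 -0.3  0.7] M [ 0.04  0.02 -0.01] g 50.1 j [-0.374  0.666  1.36  -0.     1.116 -0.648]
xaxis [ 4.e-04 -3.e-04 -1.e+00] zyaw-TH 0.0009
t 3.68 p [ 611.5 -114.8   61.3] jig [-29.9 -17.2] F [-0.8 -1.1  0.3] M [ 0.03  0.03 -0.02] g 49.8 j [-0.374  0.665  1.36  -0.     1.116 -0.648]
xaxis [ 7.e-04 -4.e-04 -1.e+00] zyaw-TH 0.0008
linear [ 0.0378  0.0006 -0.0004]
1 rot [0.0017 0.0011 0.0011]
-1 rot [-6.2815e+00 -1.7000e-03  1.7000e-03]
```

View pics/side4.png

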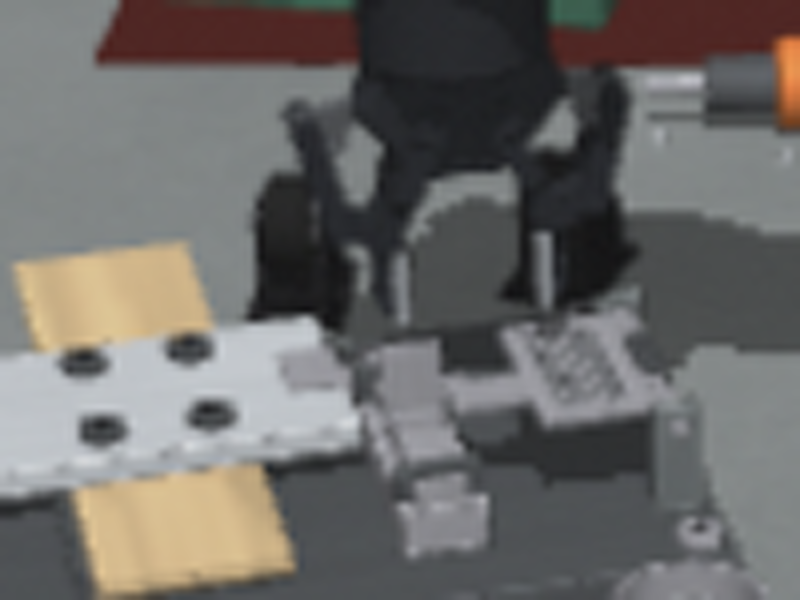

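```bash
python3 -m jog '[{"linear":[0.013,0.001,0],"rotation":[0,0,0],"grip":50},{"linear":[0.025,0.001,0],"rotation":[0,0,0],"grip":50},{"linear":[0.025,0.001,0],"rotation":[0,0,0],"grip":50},{"linear":[0.025,0.001,0],"rotation":[0,0,0],"grip":50}]'; python3 -m jog '[{"linear":[0.01,0,0],"rotation":[0,0,0],"grip":50},{"linear":[0.01,0,0],"rotation":[0,0,0],"grip":50},{"linear":[0.01,0,0],"rotation":[0,0,0],"grip":50}]';  python3 - <<'E'
from h import *
state()
E
```

```text
time_s: 4.02
eef_pos: [611.3, -114.5, 53.5]
ee_rot: [0.7, -0.097, 0.7, 0.097]
force: [1.5, 0.4, -0.4]
grip_width: 0.585
time_s: 4.27
eef_pos: [611.1, -114.4, 50.3]
ee_rot: [0.7, -0.097, 0.701, 0.097]
force: [0.5, -0.1, -0.3]
grip_width: 0.585
t 4.27 p [ 611.1 -114.4   50.3] jig [-30.1 -16.7] F [ 0.5 -0.1 -0.3] M [ 0.02  0.03 -0.01] g 49.9 j [-0.373  0.679  1.369 -0.     1.095 -0.648]
xaxis [-3.e-04 -0.e+00 -1.e+00] zyaw-TH 0.0009
```

```bash
for i in 1 2; do python3 -m jog '[{"linear":[0.008,0,0],"rotation":[0,0,0],"grip":50},{"linear":[0.008,0,0],"rotation":[0,0,0],"grip":50},{"linear":[0.008,0,0],"rotation":[0,0,0],"grip":50}]' | grep -E "pos|force"; done;  python3 - <<'E'
from h import *
state()
E
```

```text
eef_pos: [611.1, -114.4, 47.8]
force: [0.7, -0.3, 0.7]
eef_pos: [611.0, -114.4, 45.2]
force: [-0.3, 1.2, 0.3]
t 4.77 p [ 611.  -114.4   45.2] jig [-30.2 -16.6] F [-0.3  1.2  0.3] M [-0.   -0.04 -0.02] g 49.6 j [-0.373  0.685  1.372 -0.     1.085 -0.648]
xaxis [-8.e-04  2.e-04 -1.e+00] zyaw-TH 0.0008
```

```bash
python3 -m jog '[{"linear":[0.008,0,0],"rotation":[0,0.001,0],"grip":50},{"linear":[0.008,0,0],"rotation":[0,0,0],"grip":50},{"linear":[0.008,0,0],"rotation":[0,0,0],"grip":50}]' | grep -E "pos|force"; python3 - <<'E'
from h import *
from rig import capture
state()
n="side"; P,d=capture(n); np.savez(f"pics/{n}5.npz",p=P,d=d)
u,v=287,215
a=P[v-40:v+40,u-50:u+50,::-1]; cv2.imwrite(f"pics/{n}5.png",cv2.resize(a,None,fx=8,fy=7.5,interpolation=cv2.INTER_CUBIC))
E
```

```text
eef_pos: [611.0, -114.4, 42.8]
force: [-0.2, -1.2, -0.5]
t 5.02 p [ 611.  -114.4   42.8] jig [-30.2 -16.6] F [-0.2 -1.2 -0.5] M [-0.07 -0.05  0.  ] g 49.9 j [-0.373  0.688  1.374 -0.     1.08  -0.648]
xaxis [-8.e-04  2.e-04 -1.e+00] zyaw-TH 0.0009
```

View pics/side5.png

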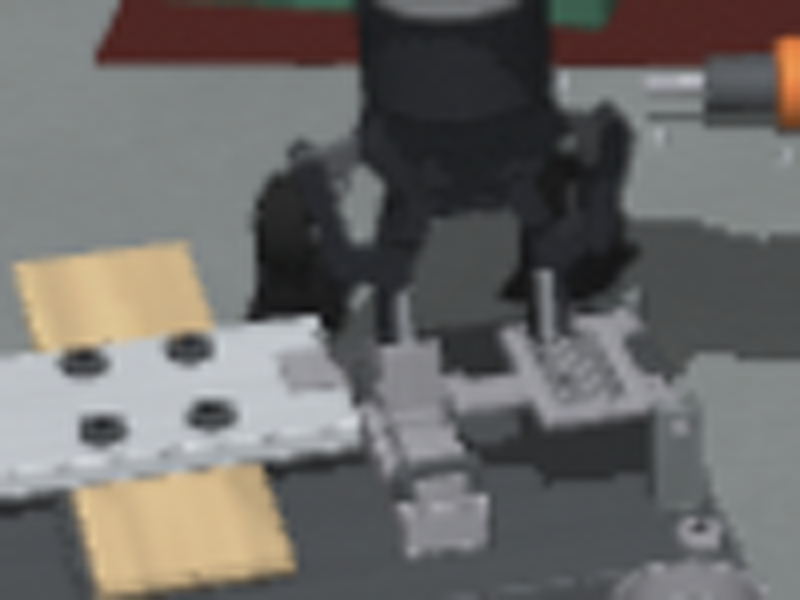

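```bash
for i in 1 2; do python3 -m jog '[{"linear":[0.006,0,0],"rotation":[0,0.001,0],"grip":50},{"linear":[0.006,0,0],"rotation":[0,0,0],"grip":50},{"linear":[0.006,0,0],"rotation":[0,0,0],"grip":50}]' | grep -E "pos|force"; python3 -c "
from h import *
state()"; done
```

```text
eef_pos: [611.1, -114.4, 41.3]
force: [0.7, 0.6, 4.0]
t 5.32 p [ 611.1 -114.4   41.3] jig [-30.1 -16.6] F [0.7 0.6 4. ] M [0.03 0.07 0.01] g 50.1 j [-0.373  0.69   1.375 -0.     1.077 -0.648]
xaxis [-4.e-04  1.e-04 -1.e+00] zyaw-TH 0.0009
eef_pos: [611.2, -114.3, 39.5]
force: [0.1, 1.1, 3.6]
t 5.57 p [ 611.2 -114.3   39.5] jig [-30.  -16.7] F [0.1 1.1 3.6] M [ 0.11  0.05 -0.03] g 49.9 j [-0.373  0.692  1.376  0.     1.074 -0.648]
xaxis [-1.e-04  1.e-04 -1.e+00] zyaw-TH 0.0009
```

```bash
for i in 1 2; do python3 -m jog '[{"linear":[0.007,0,0],"rotation":[0,0.001,0],"grip":50},{"linear":[0.007,0,0],"rotation":[0,0,0],"grip":50},{"linear":[0.007,0,0],"rotation":[0,0,0],"grip":50}]' | grep -E "pos|force"; python3 -c "
from h import *
state()"; done;  python3 - <<'E'
from h import *
from rig import capture
n="side"; P,d=capture(n); np.savez(f"pics/{n}6.npz",p=P,d=d)
u,v=287,215
a=P[v-40:v+40,u-50:u+50,::-1]; cv2.imwrite(f"pics/{n}6.png",cv2.resize(a,None,fx=8,fy=7.5,interpolation=cv2.INTER_CUBIC))
E
```

```text
eef_pos: [611.2, -114.4, 37.4]
force: [0.1, 0.7, 4.9]
t 5.82 p [ 611.2 -114.4   37.4] jig [-30.  -16.7] F [0.1 0.7 4.9] M [ 0.13  0.13 -0.04] g 50.0 j [-0.373  0.695  1.377  0.     1.069 -0.648]
xaxis [-0.e+00  1.e-04 -1.e+00] zyaw-TH 0.0008
eef_pos: [611.2, -114.4, 35.3]
force: [-1.0, 0.4, 5.5]
t 6.07 p [ 611.2 -114.4   35.3] jig [-30.  -16.7] F [-1.   0.4  5.5] M [ 0.07  0.34 -0.04] g 49.7 j [-0.373  0.698  1.379  0.     1.065 -0.648]
xaxis [-2.e-04  1.e-04 -1.e+00] zyaw-TH 0.0009
```

View pics/side6.png

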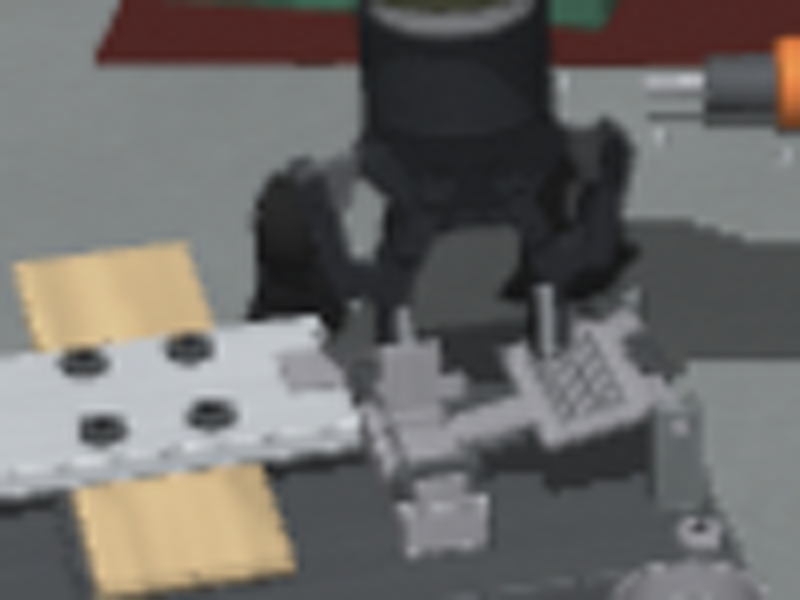

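```bash
python3 -m jog '[{"linear":[0.002,0.01,0],"rotation":[0,0,0],"grip":50},{"linear":[0.003,0.02,0],"rotation":[0,0,0],"grip":50},{"linear":[0.003,0.03,0],"rotation":[0,0,0],"grip":50},{"linear":[0.003,0.04,0],"rotation":[0,0,0],"grip":50},{"linear":[0.003,0.05,0],"rotation":[0,0,0],"grip":50},{"linear":[0.003,0.06,0],"rotation":[0,0,0],"grip":50},{"linear":[0.003,0.06,0],"rotation":[0,0,0],"grip":50}]'; python3 - <<'E'
from h import *
from rig import capture
state()
n="side"; P,d=capture(n); np.savez(f"pics/{n}7.npz",p=P,d=d)
u,v=287,215
a=P[v-40:v+40,u-50:u+50,::-1]; cv2.imwrite(f"pics/{n}7.png",cv2.resize(a,None,fx=8,fy=7.5,interpolation=cv2.INTER_CUBIC))
E
```

```text
time_s: 6.7
eef_pos: [606.8, -97.3, 35.0]
ee_rot: [0.701, -0.097, 0.7, 0.096]
force: [1.9, -3.3, 5.2]
grip_width: 0.586
t 6.7 p [606.8 -97.3  35. ] jig [-29.6   0.9] F [ 1.9 -3.3  5.2] M [-0.5  -0.24  0.09] g 50.0 j [-3.490e-01  6.830e-01  1.406e+00 -1.000e-03  1.050e+00 -6.240e-01]
xaxis [ 0.0016 -0.0013 -1.    ] zyaw-TH 0.0012
```

View pics/side7.png

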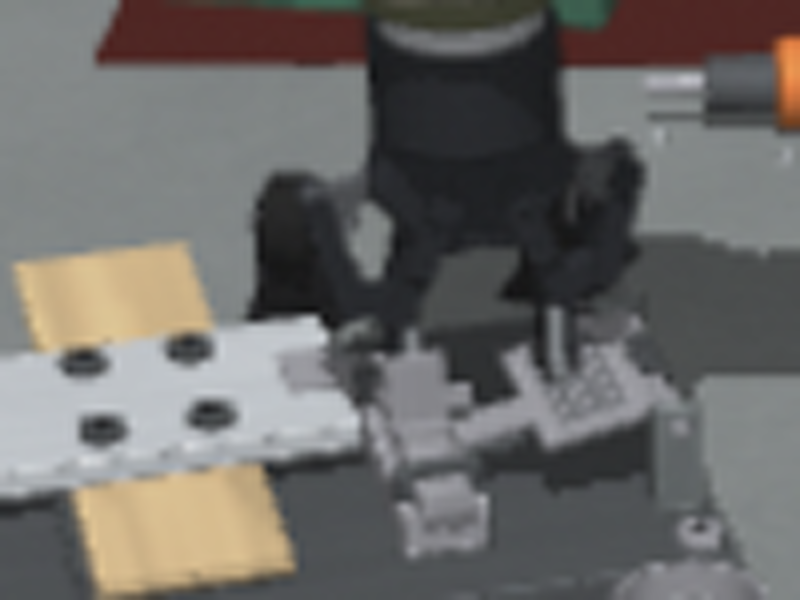

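```bash
python3 -m jog '[{"linear":[0.002,0.01,0],"rotation":[0,0,0],"grip":50},{"linear":[0.002,0.02,0],"rotation":[0,0,0],"grip":50},{"linear":[0.002,0.03,0],"rotation":[0,0,0],"grip":50},{"linear":[0.002,0.04,0],"rotation":[0,0,0],"grip":50},{"linear":[0.002,0.05,0],"rotation":[0,0,0],"grip":50},{"linear":[0.002,0.058,0],"rotation":[0,0,0],"grip":50},{"linear":[0.002,0.058,0],"rotation":[0,0,0],"grip":50}]'; python3 -c "
from h import *
state()"
python3 -m jog '[{"linear":[0.001,0.008,0],"rotation":[0,0,0],"grip":50},{"linear":[0.001,0.008,0],"rotation":[0,0,0],"grip":50},{"linear":[0.001,0.008,0],"rotation":[0,0,0],"grip":50}]'; python3 - <<'E'
from h import *
from rig import capture
state()
n="side"; P,d=capture(n); np.savez(f"pics/{n}8.npz",p=P,d=d)
u,v=287,215
a=P[v-40:v+40,u-50:u+50,::-1]; cv2.imwrite(f"pics/{n}8.png",cv2.resize(a,None,fx=8,fy=7.5,interpolation=cv2.INTER_CUBIC))
E
```

```text
time_s: 7.33
eef_pos: [602.4, -80.7, 34.8]
ee_rot: [0.701, -0.098, 0.7, 0.096]
force: [2.3, -2.5, 5.0]
grip_width: 0.589
t 7.33 p [602.4 -80.7  34.8] jig [-29.4  18.1] F [ 2.3 -2.5  5. ] M [-0.42 -0.16  0.1 ] g 50.3 j [-3.250e-01  6.700e-01  1.431e+00 -1.000e-03  1.037e+00 -6.000e-01]
xaxis [ 0.0026 -0.0017 -1.    ] zyaw-TH 0.0013
time_s: 7.58
eef_pos: [602.0, -78.6, 34.8]
ee_rot: [0.702, -0.098, 0.699, 0.096]
force: [0.6, -3.2, 5.6]
grip_width: 0.586
t 7.58 p [602.  -78.6  34.8] jig [-29.2  20.2] F [ 0.6 -3.2  5.6] M [-0.59 -0.11  0.05] g 50.0 j [-3.220e-01  6.690e-01  1.434e+00 -1.000e-03  1.035e+00 -5.970e-01]
xaxis [ 0.0034 -0.0023 -1.    ] zyaw-TH 0.0013
```

View pics/side8.png

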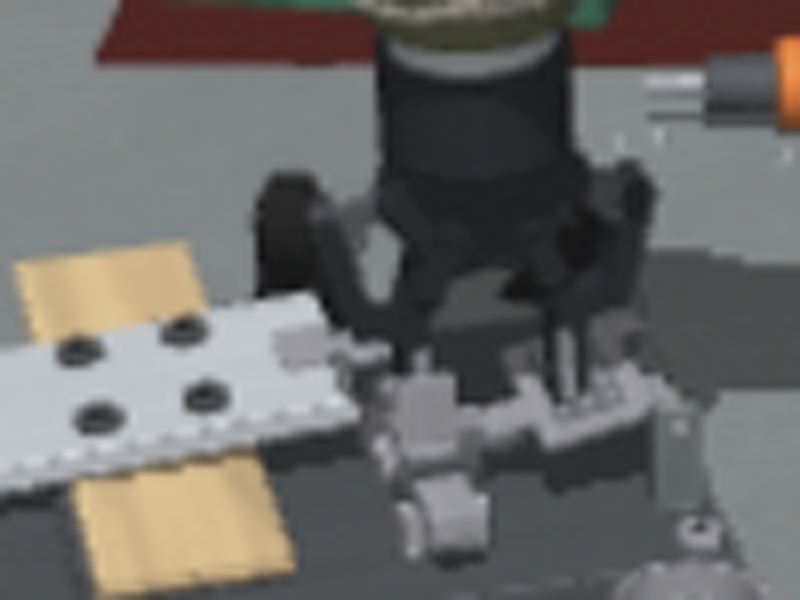

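```bash
for i in 1 2; do python3 -m jog '[{"linear":[0.001,0.006,0],"rotation":[0,0,0],"grip":50},{"linear":[0.001,0.006,0],"rotation":[0,0,0],"grip":50},{"linear":[0.001,0.006,0],"rotation":[0,0,0],"grip":50}]'>/dev/null;  python3 -c "
from h import *
state()"; done
```

```text
t 7.88 p [601.8 -77.3  34.7] jig [-29.1  21.6] F [ 2.2 -3.7  5.3] M [-0.65 -0.12  0.11] g 50.1 j [-0.32   0.668  1.436 -0.002  1.033 -0.594]
xaxis [ 0.0041 -0.003  -1.    ] zyaw-TH 0.0014
t 8.13 p [601.5 -76.1  34.7] jig [-29.   22.7] F [ 0.7 -5.7  4.8] M [-0.77 -0.09 -0.02] g 50.0 j [-0.318  0.666  1.439 -0.003  1.031 -0.592]
xaxis [ 0.005  -0.0039 -1.    ] zyaw-TH 0.0012
```

```bash
for i in 1 2; do python3 -m jog '[{"linear":[0.001,0.008,0],"rotation":[0,0,0],"grip":50},{"linear":[0.001,0.008,0],"rotation":[0,0,0],"grip":50},{"linear":[0.001,0.008,0],"rotation":[0,0,0],"grip":50}]'>/dev/null;  python3 -c "
from h import *
state()"; done
```

```text
t 8.38 p [601.6 -76.1  34.7] jig [-28.9  22.8] F [  3.4 -12.8   3.3] M [-2.04 -0.24 -0.26] g 49.9 j [-0.317  0.665  1.441 -0.006  1.027 -0.588]
xaxis [ 0.0069 -0.0073 -0.9999] zyaw-TH 0.0003
t 8.63 p [601.7 -76.2  34.7] jig [-28.9  22.7] F [  3.2 -13.4   2.6] M [-2.12 -0.27 -0.23] g 50.4 j [-0.315  0.664  1.443 -0.009  1.023 -0.584]
xaxis [ 0.0091 -0.0109 -0.9999] zyaw-TH -0.0008
```

```bash
python3 -m jog '[{"linear":[0,-0.01,0],"rotation":[0,0,0],"grip":50},{"linear":[0,-0.02,0],"rotation":[0,0,0],"grip":50},{"linear":[0,-0.02,0],"rotation":[0,0,0],"grip":50},{"linear":[-0.015,-0.02,0],"rotation":[0,0,0],"grip":50},{"linear":[-0.03,-0.02,0],"rotation":[0,0,0],"grip":50},{"linear":[-0.05,-0.02,0],"rotation":[0,0,0],"grip":50},{"linear":[-0.1,-0.02,0],"rotation":[0,0,0],"grip":50},{"linear":[-0.2,-0.02,0],"rotation":[0,0,0],"grip":50},{"linear":[-0.3,-0.02,0],"rotation":[0,0,0],"grip":50},{"linear":[-0.4,-0.02,0],"rotation":[0,0,0],"grip":50},{"linear":[-0.4,-0.02,0],"rotation":[0,0,0],"grip":50}]'
python3 - <<'E'
from h import *
from rig import capture
state()
n="side"; P,d=capture(n); np.savez(f"pics/{n}9.npz",p=P,d=d); cv2.imwrite("pics/side9f.png",P[:,:,::-1])
u,v=287,215
a=P[v-40:v+40,u-50:u+50,::-1]; cv2.imwrite(f"pics/{n}9.png",cv2.resize(a,None,fx=8,fy=7.5,interpolation=cv2.INTER_CUBIC))
E
```

```text
time_s: 9.55
eef_pos: [604.1, -81.1, 161.2]
ee_rot: [0.706, -0.102, 0.695, 0.091]
force: [1.1, -0.4, 0.8]
grip_width: 0.585
t 9.55 p [604.1 -81.1 161.2] jig [-27.9  17.2] F [ 1.1 -0.4  0.8] M [-0.    0.06  0.  ] g 49.9 j [-0.322  0.526  1.316 -0.008  1.278 -0.593]
xaxis [ 0.0178 -0.014  -0.9997] zyaw-TH -0.0004
```

View pics/side9.png

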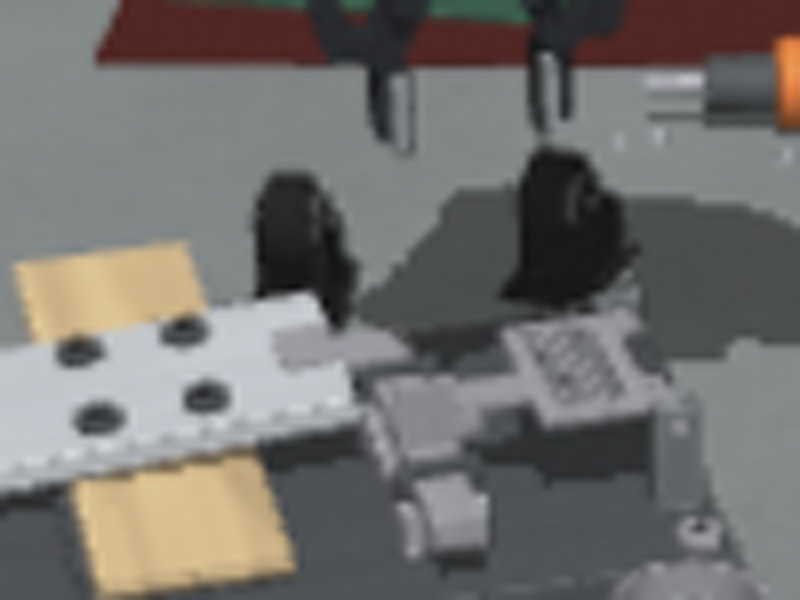

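```bash
python3 -m jog '[{"linear":[-0.05,0,0],"rotation":[0,0,0],"grip":50},{"linear":[-0.05,0,0],"rotation":[0,0,0],"grip":50},{"linear":[-0.05,0,0],"rotation":[0,0,0],"grip":50},{"linear":[-0.05,0,0],"rotation":[0,0,0],"grip":50}]'
python3 - <<'E'
from h import *
from rig import capture
P,d=capture("side"); p0=np.load("pics/side0.npz")["p"]
df=np.abs(P.astype(int)-p0).max(2)
for n,(u,v) in dict(caster_left=(268,270),caster_b=(275,208),caster_c=(307,206),tin=(323,260),gun=(350,186),driver=(380,312),slats=(332,400)).items(): print(n,df[v-12:v+12,u-12:u+12].mean().round(1))
# press plate heights from depth
D=(d*(d>0)); d0=np.load("pics/side0.npz")["d"]
q=proj("side",[[*j2w(-60,y),66] for y in(-20,0,20,35)])+[.7,.8]
for u,v in np.round(q).astype(int): print("plate depth then/now",np.median(d0[v-1:v+2,u-1:u+2]).round(1),np.median(d[v-1:v+2,u-1:u+2]).round(1))
for t in(0,27,32): print("tab top +y edge mid px at travel",t,proj("side",[[*j2w(0,6+t),84]])[0]+[.7,.8])
m=df[175:255,237:337]; cv2.imwrite("pics/diff.png",cv2.resize(np.clip(m*3,0,255).astype(np.uint8),None,fx=8,fy=7.5,interpolation=cv2.INTER_NEAREST))
a=P[195:245,257:325,::-1]; cv2.imwrite("pics/side10.png",cv2.resize(a,None,fx=11,fy=11,interpolation=cv2.INTER_CUBIC))
state()
E
```

```text
time_s: 9.93
eef_pos: [602.4, -80.5, 171.5]
ee_rot: [0.704, -0.101, 0.697, 0.092]
force: [-0.7, -0.4, -0.4]
grip_width: 0.588
caster_left 1.8
caster_b 16.3
caster_c 20.9
tin 3.1
gun 3.1
driver 2.4
slats 4.4
plate depth then/now 1589.9 1592.7
plate depth then/now 1573.1 1574.0
plate depth then/now 1558.2 1561.2
plate depth then/now 1541.6 1542.5
tab top +y edge mid px at travel 0 [288.88152924 222.02169993]
tab top +y edge mid px at travel 27 [290.58006897 226.15382781]
tab top +y edge mid px at travel 32 [290.89999423 226.93213875]
t 9.98 p [602.4 -80.5 171.5] jig [-29.4  18.3] F [ 0.4 -0.7  0.4] M [-0.01  0.04  0.03] g 50.0 j [-0.322  0.517  1.302 -0.008  1.307 -0.593]
xaxis [ 0.0118 -0.012  -0.9999] zyaw-TH -0.0005
```

View pics/side10.png

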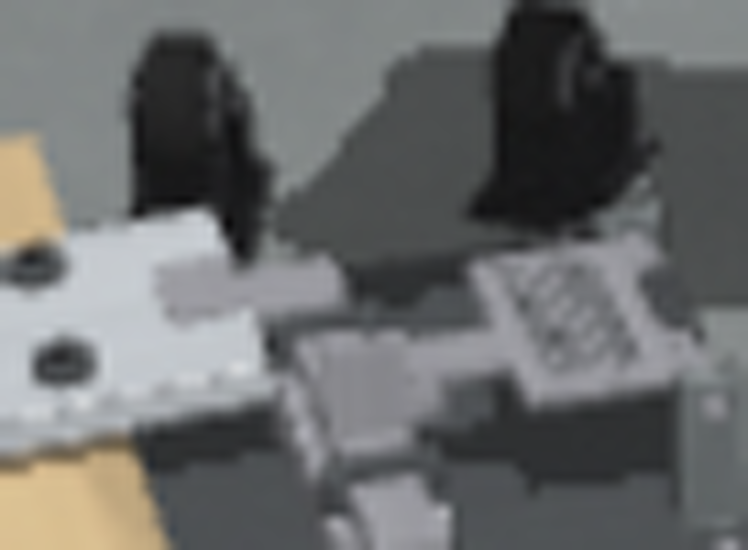

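View pics/diff.png

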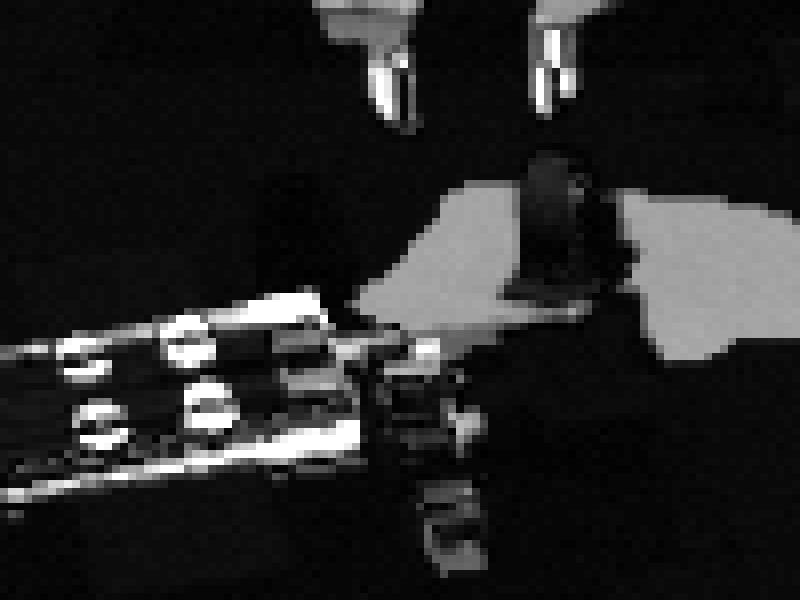

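```bash
python3 -c "
from rig import *
print(finish_job())
from h import state; state()"
```

```text
the job is handed in; nothing more can be done
None
the job is handed in; nothing more can be done
```

The jig is unlocked and I handed the job in at about 10 s of the 38 s allowed; `finish_job` gives no verdict, so the result below rests on my own checks.

**What I did:** With the jaws 50 mm apart along the jig's x, one fingertip pressed the catch about 6.5 mm down with roughly 5 N. The other fingertip pushed the tab until it would go no further: the push rose from about 3 N to 13 N and the tool stood still, which puts the travel at about 32 mm. I then backed off about 5 mm, lifted clear and stopped the tool at about z 171 mm.

**Last checks from the side camera:**
- **Catch:** the press plate shows no change from the first picture, and its depth agrees within about 3 mm, so it is up again behind the ear.
- **Leaf:** it is visibly lifted in the picture, but I did not measure the nose height.
- **Bolt:** the tab is in the drawn place, but the picture alone cannot separate 27 mm from 32 mm of travel. The full-travel figure comes from the force and position reading at the stop.
- **Loose things:** the tin, gun, screwdriver, slats and one caster show almost no change. The two casters on the far side differ in brightness only, because of the arm's shadow; their outlines have not moved. I did not measure how far any of them moved.
- **Robot:** the force reading was about zero before hand-in, so it was touching nothing.

**One disagreement:** the fingertips stood about 24 mm behind the reported tool point at this opening, more than the 13 mm given for fully open jaws. I found the catch by feel instead of trusting that figure.

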